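# Lay a rigid scope on the inspection stand and hold its test target at the set distance

### The arm

A 6-joint arm with a two-finger parallel gripper is mounted at the origin on a cart in front of the work surface, level with it; the furniture and walls round the work are solid. World frame = base frame: x ahead of the robot, y to its left, z up, the work surface at z = 0. Lengths are in m, angles in rad, forces in N, time in s.
With the tool pointing down it reaches from about 0.375 to 0.9 m from the base axis. Payload 3.1 kg.
Tool frame: the origin (TCP) lies at the very end of the fingers, on their centre line; the grasp point (between the pads) lies 19 mm behind it; z points along the fingers, y is the direction in which the jaws open and shut (so a half turn about z gives the same grasp; the last joint's range is limited). The gripper opens to 85 mm and grips with 20 to 120 N. Pads are 22 mm wide; open, the fingers measure 114 mm over their backs; the gripper's body (76 mm by 85 mm) begins 54 mm behind the grasp point. The pads swing forward as they close: fully open they stand 13 mm farther back than shut.
Start: joints at [0.924, 0.527, 1.433, -0, 1.181, -0.178], TCP at [0.282, 0.558, 0.199] pointing down, gripper open.
Joint ranges: [-3.08, 3.08], [-0.75, 2.2], [0.22, 2.44], [-1.43, 4.57], [0, 2.65], [-2.85, 2.85]. Speed limits (rad/s): [2.79, 2.79, 3.14, 3.14, 3.14, 3.14].

### API

Orientations are given as a unit quaternion [x, y, z, w].
In Python, from station import manip gives the robot as it stands. The module is installed in compiled form; this text tells all that it offers.
- The arm moves only by the tool send_rows, never from a script. Its argument "commands" is a list of rows, each an object with "delta_pos": the shift along the world's x, y, z in cm, a list of three; "yaw": the turn about the world's z in rad. A call has 1 to 10 rows; each row shifts and turns the pose as measured when the row begins; what a row does not reach is not made up. A row lasts 1/8 s, in which the tool goes at most 62.5 mm and 10.7 degrees, less where a joint would pass 70% of its speed; a pose out of reach is approached as far as the arm can. A call is refused whole if a number of a shift passes 6.25 or a number of a turn 0.188, either way. A call with a gripper value outside its range is refused whole. "grip" is the closure, from -1 (fully open) to 1 (shut), set as the call begins (left out, the last holds). The fingers move at their own pace and stop on an object; "force" is the grip in N (left out, the last holds). Time passes only in rows, so rows that do not move let the fingers close. It gives the time, the measured TCP pose, the force and the opening at its end, in the units of the state.
- manip.sense(): the state, without advancing time (a new reading comes with each control period).
- manip.snapshot(name): name is "side" or "top"; returns the picture (384x512x3 uint8, blue, green, red); there is no depth.
- manip.get_calibration(name): a dict with "fx", "fy", "cx", "cy" (pixels), "world_to_cam" (4x4, takes a point from world to camera coordinates). Camera axes: x right, y down, z forward; pixel columns grow to the right and rows downward; lengths in m; the calibration is good to about 2 mm. A picture is of the moment at which its call begins. get_calibration takes no time and is no camera call.
- manip.sign_off(): hands the job in, once; it reports no verdict.
The state is a dict: "t": time; "q": joint angles; "qd": joint speeds; "tau": joint torques, N m; "tcp_pos": TCP position; "tool_rot": TCP orientation; "force": force on the tool from outside, world axes, zero at the start; "ft_torque": the same for the moment, N m; "finger_gap": opening from 0.0 (shut) to 1.0 (fully open).
Only numpy, scipy, OpenCV 4.12 (cv2) and the standard library are available. Lean on these libraries where they do the work, as an engineer would, in place of code of your own. Each camera call takes 0.05 s, during which the arm holds its last target. There are 200 camera calls.

### The job

Lift the rigid scope out of its low rack and lay it on the inspection stand, shaft down in the notches of both rests, light post up, eyepiece end overhanging the rear rest with its body close behind that rest, and let go of it. Then draw the spring-loaded target slide by its black pull paddle towards the eyepiece end until the pointer on the slide stands opposite the tip of the index set on the scale, and keep it there: finish while still holding it against its spring, for the colleague reading the image. Do not shift the index, and leave the other things on the table alone.

Things in the scene. Friction and masses are not known exactly. Their poses are not given: they have to be found in the camera images.
- scope: rigid rod-lens scope, 376 mm long, about 0.16 kg, in the rack at the start with its light post up. Origin 11.8 mm below the axis of the shaft, at half length; its y axis runs along the shaft to the tip (tip at y = +188 mm), z is up along the light post. The black shaft (5.2 mm thick) reaches from y = -103 to +188 mm; the grey metal body and flared eyepiece (24 mm across) from y = -188 to -103 mm. Centre of mass about y = -42 mm. Handle it by the body
- scope_body (a point): point on the scope's axis inside the grey body, right under the light post, at y = -136 mm; there the body is a plain round barrel 18 mm across and 23 mm long: the place to grip, fingers left and right (along the scope's x), 32.6 mm above the table while the scope is in the rack. The light post (9 mm thick) rises 25 mm above this point. The nearest part of the rack is 60 mm further towards the tip
- scope_rear (a point): point on the underside of the scope's shaft at y = -85 mm, 18 mm ahead of the grey body; it belongs in the notch of the rear rest (15 mm to either side along the shaft will do)
- scope_front (a point): point on the underside of the shaft at y = +125 mm; it belongs in the notch of the front rest
- rack: low grey rack, fixed, 96 x 192 x 44 mm: two slotted bars joined by two thin steel rods; the scope waits in the middle slots, with its shaft 30 mm above the table. Slots are 8 mm wide at the floor, 22 mm at the top, 14 mm deep. Origin under its middle, y along the scope
- stand: scope inspection stand of aluminium, fixed to the table: base plate 11 mm high, two narrow notched rests (13 mm thick, tops 90 mm high), and the slide with the target at its +x side. Origin on the table; y is the direction in which the scope's tip must point. The scope is seated when its axes agree with the stand's and its origin is 60.8 mm above the stand's origin. Base from y = -97 to +268 mm, x = -30 to +116 mm; behind y = -97 mm it is free under the scope's body
- rear_rest (a point): middle of the notch floor of the rear rest, 70 mm above the table, at y = -85 mm of the stand. Notches are 8 mm wide at the floor, 26 mm at the top, 20 mm deep
- front_rest (a point): middle of the notch floor of the front rest, 70 mm above the table, at y = +125 mm of the stand; the target stands about 70 mm beyond the scope's tip when the slide is home
- target_slide (a joint): travel of the target slide, m: 0 = home (where the spring keeps it), growing as it is pulled towards the stand's -y (towards the eyepiece end); hard stop at 0.058, which is past the index. The spring pulls it home with 5.4 N at 0 and 90 N/m more, 9 N at 0.04. The pointer stands opposite the index when this value equals the value of joint index
- pull_grip (a point): centre of the upright black pull paddle on the slide, 70 mm above the table: 16 mm thick along the stand's y, 26 mm wide along x, top 88 mm high; the carriage below it is 45 mm high. It is 62 mm from the scope's axis. Its axes are those of the stand
- pointer (a point): tip of the small dark pointer on the slide's outer side; its axes are those of the stand
- index (a joint): where the index rider is set on the scale, m, in the measure of the slide's travel (0.025 to 0.048); a thumb screw holds it, it is not to be moved
- index_tip (a point): tip of the index rider, a dark saddle with a thumb screw on the scale strip beside the slide, pointing at the slide; its axes are those of the stand
- kidney_dish: white kidney dish 56 x 148 x 33 mm, not to be touched; origin under its middle
- spray_can: spray can 62 mm thick, 220 mm high, not to be touched; origin under its middle
- timer: small white digital timer 60 x 62 x 20 mm, not to be touched; origin under its middle
- marker: marker pen 135 mm long, not to be touched; origin under its middle, y along it
- tip_cap_0: small instrument tip cap 28 mm long, not to be touched; origin under its middle, y along it
- tip_cap_1: another such tip cap
- tweezers: steel tweezers 133 mm long, not to be touched; origin under their middle, y along them

How it is judged:
By the outcome, as a careful person would: the job done as asked, in the order asked, and still so for the second after the job is handed in, while the arm keeps its last pose, push and grip.
It also fails if it takes over 51 s, if anything falls off the work surface, if the arm or the gripper's body presses on something with over 40 N, if the wrist force passes 120 N, or if a joint passes its speed limit or range.

## Working session

There is one attempt and no reset: what is moved stays moved. The work goes in short steps, Python scripts to look and compute and a tool call to move; the robot and the scene stay as the last step left them, time stands still between calls to the robot, and variables do not carry over. Pictures are saved under pics/ and viewed, about 8 in all and at most 12, crops included, and the job is handed in when it is done.

Besides the shell and the picture viewer there is one more tool, called after "Emit:" in YAML: its name, and indented under it one key for each argument. send_rows: Moves the arm, as the interface text tells. Its arguments: {"type":"object","properties":{"commands":{"type":"array","items":{"type":"object","properties":{"delta_pos":{"type":"array","items":{"type":"number"}},"yaw":{"type":"number"}}}},"grip":{"type":"number"},"force":{"type":"number"}},"required":["commands"]}

```bash
mkdir -p pics
cat > h.py <<'E'
import numpy as np, cv2
from station import manip
def cal(n):
    c=manip.get_calibration(n); T=np.array(c["world_to_cam"]); K=np.array([[c["fx"],0,c["cx"]],[0,c["fy"],c["cy"]],[0,0,1.]]); return K,T
def proj(n,P):
    K,T=cal(n); P=np.atleast_2d(P); q=(T[:3,:3]@P.T+T[:3,3:4]); q=K@q; return (q[:2]/q[2]).T
def ray(n,uv):
    K,T=cal(n); d=T[:3,:3].T@np.linalg.inv(K)@np.array([uv[0],uv[1],1.]); return -T[:3,:3].T@T[:3,3], d/np.linalg.norm(d)
def plane(n,uv,z):
    o,d=ray(n,uv); return o+d*(z-o[2])/d[2]
def tri(a,b):
    (o,d),(p,e)=ray("top",a),ray("side",b); s=np.linalg.lstsq(np.c_[d,-e],p-o,rcond=None)[0]; A=o+d*s[0];B=p+e*s[1]; return (A+B)/2,np.linalg.norm(A-B)
E
python3 - <<'E'
from h import *
for n in ("top","side"):
    i=manip.snapshot(n); cv2.imwrite(f"pics/{n}0.png",i); cv2.imwrite(f"pics/{n}0v.png",cv2.resize(i,(800,600),interpolation=cv2.INTER_CUBIC))
    print(n,ray(n,(256,192)),cal(n)[0][0,0])
print(manip.sense())
E
```

```text
top (array([0.46027956, 0.23644499, 1.27712799]), array([ 0.0729609 ,  0.01015455, -0.9972831 ])) 426.63921839498414
side (array([ 0.28746394, -1.00311081,  0.63783862]), array([ 0.20311706,  0.89665745, -0.39338134])) 456.0799175379447
{'t': 0.1, 'q': array([ 9.24550304e-01,  5.28415841e-01,  1.43374565e+00, -1.68509581e-07,
        1.18143081e+00, -1.78484579e-01]), 'qd': array([ 0.00026545, -0.00292967, -0.00340977, -0.00072488,  0.00222629,
        0.00082664]), 'tau': array([-5.47035688e-04, -4.43305492e+01, -1.78585696e+01, -2.18236505e-04,
        3.93921684e-03,  1.09280077e-05]), 'tcp_pos': array([0.28134205, 0.55731139, 0.19841443]), 'tool_rot': array([ 2.31754179e-01,  9.72773869e-01, -9.16043393e-04, -4.00634675e-04]), 'force': array([ 0.63815082,  0.39159185, -0.21188711]), 'ft_torque': array([ 0.05325011, -0.00899577,  0.00157154]), 'finger_gap': 1.0005327921059137}
```

View pics/top0v.png

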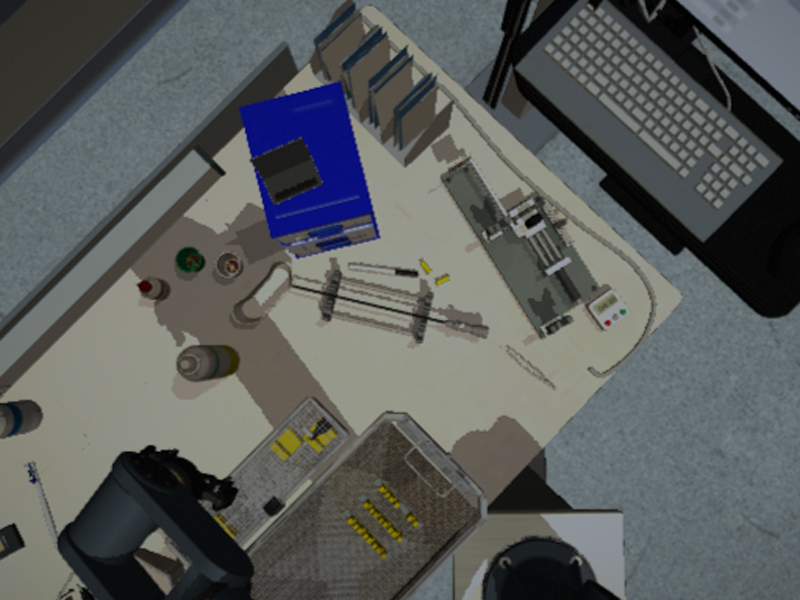

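View pics/side0v.png

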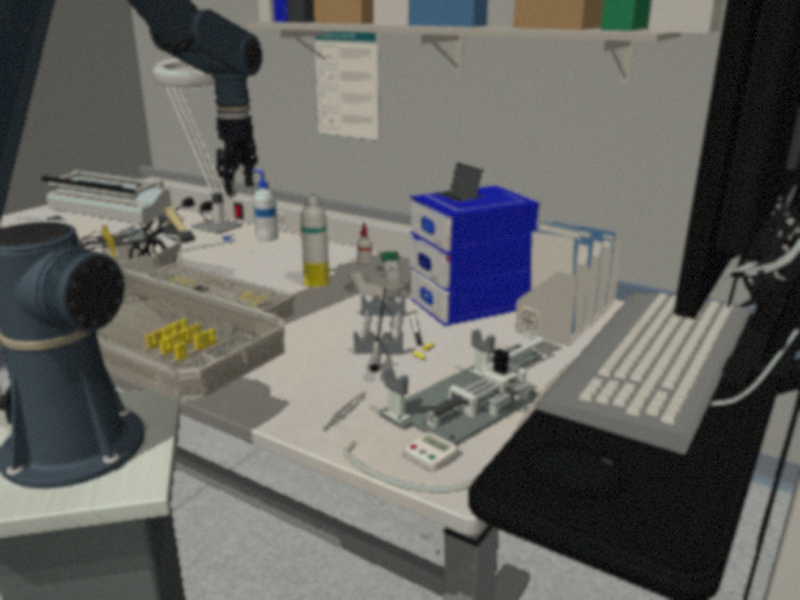

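The top view shows the scope with its tip at about (290,285) and eyepiece at about (487,330). The stand base has corners near (441,178), (470,158), (605,300) and (545,338), with the rear rest at the lower end and the black paddle at about (530,220). The side view shows the same layout. Next I'll view enlarged crops.

Run:
```python
from h import *
t=cv2.imread("pics/top0.png");s=cv2.imread("pics/side0.png")
# top stand crop: x 275..395,y 95..220
c=t[95:220,275:395]; cv2.imwrite("pics/c1.png",cv2.resize(c,None,fx=4.8,fy=4.8,interpolation=cv2.INTER_CUBIC))
d=s[190:310,220:370]; cv2.imwrite("pics/c2.png",cv2.resize(d,None,fx=5,fy=5,interpolation=cv2.INTER_CUBIC))
for uv in [(441,178),(470,158),(605,300),(545,338)]: print(plane("top",np.array(uv)*.64,0.011))
# scope shaft line & eyepiece
for uv in [(290,286),(487,330),(447,322)]: print(plane("top",np.array(uv)*.64,0.032))
```

```text
[0.78765697 0.16666471 0.011     ]
[0.82594439 0.10987638 0.011     ]
[ 0.54671184 -0.1397509   0.011     ]
[ 0.47646366 -0.02388704  0.011     ]
[0.58104122 0.45542761 0.032     ]
[0.49272855 0.08781456 0.032     ]
[0.50879996 0.16200834 0.032     ]
```

View pics/c1.png

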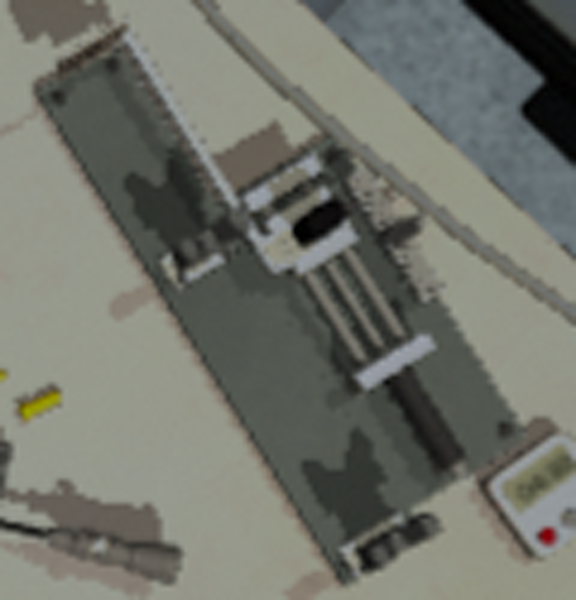

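View pics/c2.png

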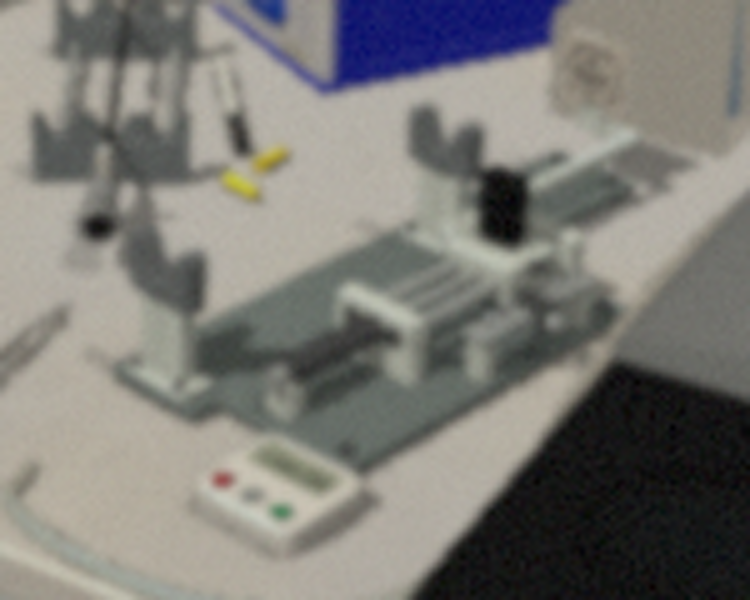

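Base-edge length (365.0 mm) and scope length (378 mm against 376) agree with the given sizes. The crops show the light post at (98,545) in c1, rear notch about (402,540), front notch about (188,250) and paddle top about (320,222). In c2 the paddle is about (503,205). Now a finer fit and cross-checks.

Run:
```python
from h import *
T=lambda u,v:(275+(u+.5)/4.8-.5,95+(v+.5)/4.8-.5); S=lambda u,v:(220+(u+.5)/5-.5,190+(v+.5)/5-.5)
t=cv2.imread("pics/top0.png"); g=cv2.cvtColor(t,cv2.COLOR_BGR2GRAY).astype(float)
# shaft: darkest row centroid per column between rack bars
P=[]
for x in list(range(190,206))+list(range(221,262)):
    y0=183+(x-186)*(206-183)/(286-186); ys=np.arange(int(y0)-4,int(y0)+6); w=np.clip(np.median(g[ys,x])-10-g[ys,x],0,None)
    if w.sum()>15: P.append([x,(w*ys).sum()/w.sum()])
W=np.array([plane("top",p,0.0326) for p in P]); l=cv2.fitLine(W[:,:2].astype(np.float32),cv2.DIST_HUBER,0,.001,.001).ravel()
r=(W[:,:2]-l[2:])@np.array([-l[1],l[0]]); print("shaft",l,np.degrees(np.arctan2(l[1],l[0])),len(P),r.std())
print("post top",plane("top",T(98,545),.0576),"eye",plane("top",T(181,562),.0326))
A=plane("top",T(38,85),.011);B=plane("top",T(345,583),.011)
yd=(A-B)[:2];L=np.linalg.norm(yd);yd/=L;xd=np.array([yd[1],-yd[0]]);o=B[:2]+.03*xd+.097*yd
print("L",L,"yd",yd,np.degrees(np.arctan2(yd[1],yd[0])),"o",o)
loc=lambda p:(np.r_[xd@(p[:2]-o),yd@(p[:2]-o)]*1e3).round(1)
for n,uv,z in [("rear",(402,540),.085),("front",(190,250),.085),("paddletop",(320,222),.088),("dark idx",(400,228),.03)]: print(n,loc(plane("top",T(*uv),z)))
print("paddle tri",tri(T(320,222),S(503,172)),loc(tri(T(320,222),S(503,172))[0]))
print("body target",o-.136*yd)
```

```text
shaft [0.24822183 0.9687032  0.5429351  0.29881242] 75.627686 57 0.00021989821474356673
post top [0.50150673 0.13815108 0.0576    ] eye [0.49126691 0.08608303 0.0326    ]
L 0.3644008590365049 yd [0.86509344 0.50161074] 30.10662310103171 o [0.57629061 0.00563748]
rear [ -1.8 -86.3]
front [-18.  122.2]
paddletop [55.2 96.8]
dark idx [110.5  72.3]
paddle tri (array([0.68886155, 0.00604929, 0.08753474]), np.float64(0.0021029341303197735)) [56.1 97.6]
body target [ 0.4586379  -0.06258158]
```

Emit:
send_rows:
  commands:
    - {"delta_pos": [0.5, -4.5, 0], "yaw": -0.14}
    - {"delta_pos": [0.5, -4.5, 0], "yaw": -0.14}
    - {"delta_pos": [2, -4.5, 0], "yaw": -0.14}
    - {"delta_pos": [2.5, -4.5, 0], "yaw": -0.14}
    - {"delta_pos": [2.5, -4.5, 0], "yaw": -0.14}
    - {"delta_pos": [2.5, -4.5, 0], "yaw": -0.14}
    - {"delta_pos": [2.5, -4.5, 0], "yaw": -0.14}
    - {"delta_pos": [2.5, -4.5, 0], "yaw": -0.14}
    - {"delta_pos": [2.5, -4, 0], "yaw": -0.14}
    - {"delta_pos": [2.5, 0, 0], "yaw": -0.09}
  grip: -1
  force: 90

```text
t: 1.35
tcp_pos: [0.4873, 0.144, 0.1953]
tool_rot: [0.801, 0.598, -0.002, -0.002]
force: [0.1, 1.6, 0.3]
finger_gap: 1.0
```

```bash
cat >> h.py <<'E'
def st():
    s=manip.sense(); x,y,z,w=s["tool_rot"]; from scipy.spatial.transform import Rotation as R
    M=R.from_quat([x,y,z,w]).as_matrix(); print("t",s["t"],"tcp",s["tcp_pos"].round(4),"yaw",np.degrees(np.arctan2(M[1,1],M[0,1])).round(2),"z",M[:,2].round(3),"gap",round(float(s["finger_gap"]),3),"F",s["force"].round(1),"q6",s["q"][5].round(2)); return s
E
python3 - <<'E'
from h import *
st()
t=cv2.imread("pics/top0.png"); hsv=cv2.cvtColor(t,cv2.COLOR_BGR2HSV)
g=t.astype(float); f=g[:,:,2]  # red channel: cream vs green-grey
P=[]
for y in range(118,212,1):
    x0=275+(38+(y-95-17.7)*(345-38)/(121.5-17.7))/4.8 if False else 275+ (38+ (y-112.7)*(307)/103.75)/4.8
    xs=np.arange(int(x0)-6,int(x0)+7); r=cv2.GaussianBlur(f,(3,3),0.6)[y,xs]; m=(r[:4].mean()+r[-4:].mean())/2
    k=[i for i in range(len(r)-1) if r[i]>=m>r[i+1]]
    if k and r[:4].mean()-r[-4:].mean()>30: i=k[-1]; P.append([xs[i]+(r[i]-m)/(r[i]-r[i+1]),y])
P=np.array(P);W=np.array([plane("top",p,.011) for p in P])[:,:2]
l=cv2.fitLine(W.astype(np.float32),cv2.DIST_HUBER,0,.001,.001).ravel();r=(W-l[2:])@np.array([-l[1],l[0]])
print(len(P),l,np.degrees(np.arctan2(l[1],l[0])),(r*1e3).round(1))
E
```

```text
t 1.35 tcp [0.4873 0.144  0.1953] yaw -16.55 z [-0.006  0.001 -1.   ] gap 1.0 F [0.1 1.6 0.3] q6 0.35
94 [0.8616701  0.5074688  0.5801031  0.04760555] 30.495377 [ -0.4   0.   -0.5  -0.4   0.3   0.2   0.8   0.3  -0.1   0.3  -0.1  -0.1
   0.2   0.    0.5  -0.2  -0.9  -0.1  -0.7  -0.8  -0.5  -0.9  -0.   -0.6
  -0.6  -0.   -0.6  -0.5  -0.3  -0.3   1.  -16.4   1.3 -15.1   1.1   0.4
   0.3   0.1   0.2  -0.4  -0.    0.5   0.   -0.3   0.    0.3   0.7   0.
   0.    0.1  -0.4  -0.2   0.3   0.1   0.1  -0.1   0.2   0.6  -0.   -0.1
   0.4   0.3   0.2   0.1   0.3   0.4  -0.1  -0.1   0.5   0.5   0.4   0.2
   0.2   0.4  -0.1  -0.3   0.    0.   -0.2  -0.2  -0.4  -0.2  -0.5  -0.7
   0.2   0.1   0.2   0.1  -0.1  -0.    0.3 -16.6 -15.8 -15.9]
```

Emit:
send_rows:
  commands:
    - {"delta_pos": [1.5, -0.6, -2], "yaw": 0.04}
    - {"delta_pos": [0, 0, -4]}
    - {"delta_pos": [0, 0, -4]}
    - {"delta_pos": [0, 0, -3]}
    - {"delta_pos": [0, 0, 0]}

```text
validation failed for argument at $.co...
```

Run:
```python
from h import *
st()
```

```text
t 1.35 tcp [0.4873 0.144  0.1953] yaw -16.55 z [-0.006  0.001 -1.   ] gap 1.0 F [0.1 1.6 0.3] q6 0.35
```

Every row needs its yaw value.

Emit:
send_rows:
  commands:
    - {"delta_pos": [1.5, -0.6, -2], "yaw": 0.04}
    - {"delta_pos": [0, 0, -4], "yaw": 0}
    - {"delta_pos": [0, 0, -4], "yaw": 0}
    - {"delta_pos": [0, 0, -3], "yaw": 0}
    - {"delta_pos": [0, 0, 0], "yaw": 0}

```text
t: 1.98
tcp_pos: [0.5059, 0.1359, 0.0616]
tool_rot: [0.79, 0.613, -0.001, -0.001]
force: [-0.3, -0.6, 0.4]
finger_gap: 0.995
```

Run:
```python
from h import *
st()
```

```text
t 1.975 tcp [0.5059 0.1359 0.0616] yaw -14.46 z [-0.003  0.001 -1.   ] gap 0.995 F [-0.3 -0.6  0.4] q6 0.3
```

Emit:
send_rows:
  commands:
    - {"delta_pos": [-0.4, 0.2, -2], "yaw": 0}
    - {"delta_pos": [0, 0, -1.5], "yaw": 0}
    - {"delta_pos": [0, 0, -0.8], "yaw": 0}
    - {"delta_pos": [0, 0, -0.2], "yaw": 0}
    - {"delta_pos": [0, 0, 0], "yaw": 0}

```text
t: 2.6
tcp_pos: [0.506, 0.1382, 0.0188]
tool_rot: [0.79, 0.613, 0.003, 0.001]
force: [-0.7, 0.4, 0.3]
finger_gap: 1.002
```

Run:
```python
from h import *
st()
```

```text
t 2.6 tcp [0.506  0.1382 0.0188] yaw -14.44 z [ 0.006  0.001 -1.   ] gap 1.002 F [-0.7  0.4  0.3] q6 0.3
```

Emit:
send_rows:
  commands:
    - {"delta_pos": [-0.4, 0, -0.4], "yaw": 0}
    - {"delta_pos": [0, 0, 0], "yaw": 0}

```text
t: 2.85
tcp_pos: [0.5023, 0.1382, 0.0154]
tool_rot: [0.79, 0.613, 0.003, 0.002]
force: [0.3, 0.1, 0.3]
finger_gap: 0.999
```

Emit:
send_rows:
  commands:
    - {"delta_pos": [0, 0, 0], "yaw": 0}
    - {"delta_pos": [0, 0, 0], "yaw": 0}
    - {"delta_pos": [0, 0, 0], "yaw": 0}
    - {"delta_pos": [0, 0, 0], "yaw": 0}
    - {"delta_pos": [0, 0, 0], "yaw": 0}
    - {"delta_pos": [0, 0, 0], "yaw": 0}
  grip: 1
  force: 90

```text
t: 3.6
tcp_pos: [0.5025, 0.1382, 0.0158]
tool_rot: [0.79, 0.613, 0.003, 0.002]
force: [-0.2, -0.2, 0.7]
finger_gap: 0.029
```

Run:
```python
from h import *
st()
```

```text
t 3.6 tcp [0.5025 0.1382 0.0158] yaw -14.43 z [ 0.008  0.001 -1.   ] gap 0.029 F [-0.2 -0.2  0.7] q6 0.3
```

Run:
```python
from h import *
t=manip.snapshot("top");s=manip.snapshot("side"); cv2.imwrite("pics/t1.png",t);cv2.imwrite("pics/s1.png",s)
a=cv2.resize(t[140:240,170:330],None,fx=5,fy=3*5/5*1.0 and 5)[:,:,:]
b=cv2.resize(s[130:260,170:330],None,fx=4,fy=4,interpolation=cv2.INTER_CUBIC)
a=cv2.resize(t[170:240,250:330],(400,350),interpolation=cv2.INTER_CUBIC);b=cv2.resize(s[170:260,200:280],(400,450),interpolation=cv2.INTER_CUBIC)
c=np.zeros((450,800,3),np.uint8);c[:350,:400]=a;c[:,400:]=b;cv2.imwrite("pics/c3.png",c)
P=[0.5025,.1382,.0158];print(proj("top",P),proj("side",P)); print(manip.sense()["finger_gap"])
```

```text
[[293.86572991 208.30595346]] [[241.09932671 232.00623612]]
0.024023060219167787
```

View pics/c3.png

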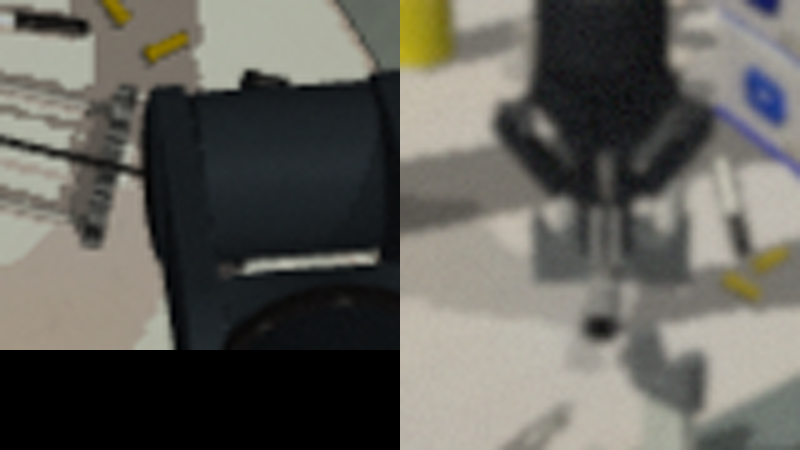

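The side crop shows fingers apparently shut around (605,200), with the eyepiece at (600,325) unmoved. The gap of 0.029 doesn't fit an 18 mm barrel. I'll test with a small lift.

Emit:
send_rows:
  commands:
    - {"delta_pos": [0, 0, 1], "yaw": 0}
    - {"delta_pos": [0, 0, 1], "yaw": 0}
    - {"delta_pos": [0, 0, 1], "yaw": 0}
    - {"delta_pos": [0, 0, 0], "yaw": 0}

```text
t: 4.2
tcp_pos: [0.5026, 0.1381, 0.0481]
tool_rot: [0.79, 0.613, 0.004, 0.002]
force: [0.6, -1.9, -1.6]
finger_gap: 0.03
```

Run:
```python
from h import *
s=st(); print(s["ft_torque"])
s=manip.snapshot("side"); cv2.imwrite("pics/s2.png",s);o=cv2.imread("pics/side0.png")
f=lambda i:cv2.resize(i[195:255,215:265],(400,480),interpolation=cv2.INTER_CUBIC)
cv2.imwrite("pics/c4.png",np.hstack([f(o),f(s)]))
```

```text
t 4.2 tcp [0.5026 0.1381 0.0481] yaw -14.41 z [ 0.008  0.001 -1.   ] gap 0.03 F [ 0.6 -1.9 -1.6] q6 0.3
[-0.11242076  0.03665201  0.04539812]
```

View pics/c4.png

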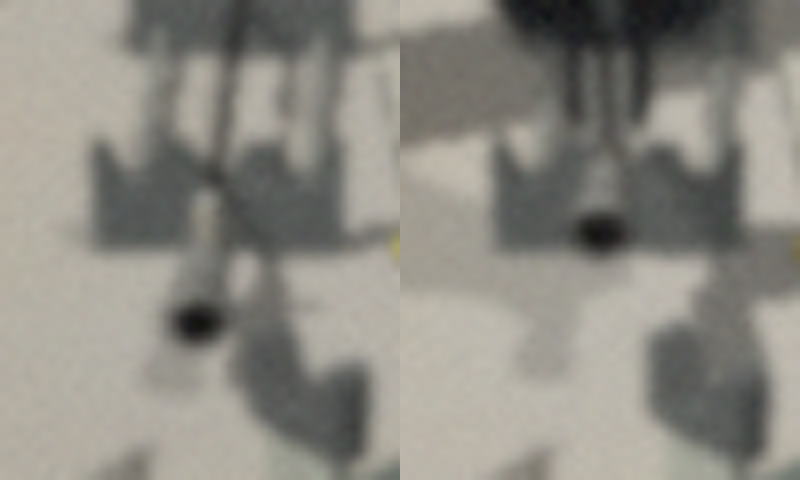

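The lift carried the scope: the eyepiece rose from row 320 to 232 in the crop, about 32 mm, and the wrist reads 1.6 N, which is its weight. So it is held, and the gap reading is just not to scale. I'll raise it, shift it sideways clear of the drawers, then turn.

Emit:
send_rows:
  commands:
    - {"delta_pos": [0, 0, 1.5], "yaw": 0}
    - {"delta_pos": [0, 0, 2], "yaw": 0}
    - {"delta_pos": [0, 0, 2], "yaw": 0}
    - {"delta_pos": [0, -1, 1], "yaw": 0}
    - {"delta_pos": [0, -2, 0], "yaw": 0}
    - {"delta_pos": [-0.5, -2.5, 0], "yaw": 0}
    - {"delta_pos": [-0.5, -2.5, 0], "yaw": 0}
    - {"delta_pos": [-0.5, -2.5, 0], "yaw": 0}
    - {"delta_pos": [-0.5, -2.5, 0], "yaw": 0}
    - {"delta_pos": [-0.5, -2, 0], "yaw": -0.05}

```text
t: 5.5
tcp_pos: [0.4748, -0.0187, 0.1177]
tool_rot: [0.805, 0.594, 0.002, 0.003]
force: [0.3, -0.0, -2.0]
finger_gap: 0.025
```

Emit:
send_rows:
  commands:
    - {"delta_pos": [-0.5, -1.5, 0], "yaw": -0.08}
    - {"delta_pos": [-0.4, -1, 0], "yaw": -0.08}
    - {"delta_pos": [-0.3, -0.5, 0], "yaw": -0.1}
    - {"delta_pos": [0, 0, 0], "yaw": -0.1}
    - {"delta_pos": [0, 0, 0], "yaw": -0.1}
    - {"delta_pos": [0, 0, 0], "yaw": -0.1}
    - {"delta_pos": [0, 0, 0], "yaw": -0.07}
    - {"delta_pos": [0, 0, 0], "yaw": -0.04}
    - {"delta_pos": [0, 0, 0], "yaw": 0}

```text
t: 6.62
tcp_pos: [0.458, -0.0564, 0.1186]
tool_rot: [0.959, 0.282, -0.001, 0.002]
force: [0.2, -1.0, -1.5]
finger_gap: 0.024
```

Run:
```python
from h import *
s=st(); print(s["ft_torque"])
```

```text
t 6.625 tcp [ 0.458  -0.0564  0.1186] yaw -57.27 z [-0.001 -0.005 -1.   ] gap 0.024 F [ 0.2 -1.  -1.5] q6 0.64
[-0.04930679  0.10547866  0.00261772]
```

Emit:
send_rows:
  commands:
    - {"delta_pos": [-0.1, -0.3, -1], "yaw": -0.04}
    - {"delta_pos": [0, 0, 0], "yaw": 0}

```text
t: 6.88
tcp_pos: [0.4564, -0.0599, 0.108]
tool_rot: [0.965, 0.261, -0.001, 0.002]
force: [0.0, 1.6, -1.2]
finger_gap: 0.027
```

Run:
```python
from h import *
st()
t=manip.snapshot("top");s=manip.snapshot("side"); cv2.imwrite("pics/t3.png",t);cv2.imwrite("pics/s3.png",s)
a=cv2.resize(t[105:225,280:380],(400,480),interpolation=cv2.INTER_CUBIC);b=cv2.resize(s[180:300,220:320],(400,480),interpolation=cv2.INTER_CUBIC)
cv2.imwrite("pics/c5.png",np.hstack([a,b]))
```

```text
t 6.875 tcp [ 0.4564 -0.0599  0.108 ] yaw -59.69 z [-0.001 -0.005 -1.   ] gap 0.027 F [ 0.   1.6 -1.2] q6 0.68
```

View pics/c5.png

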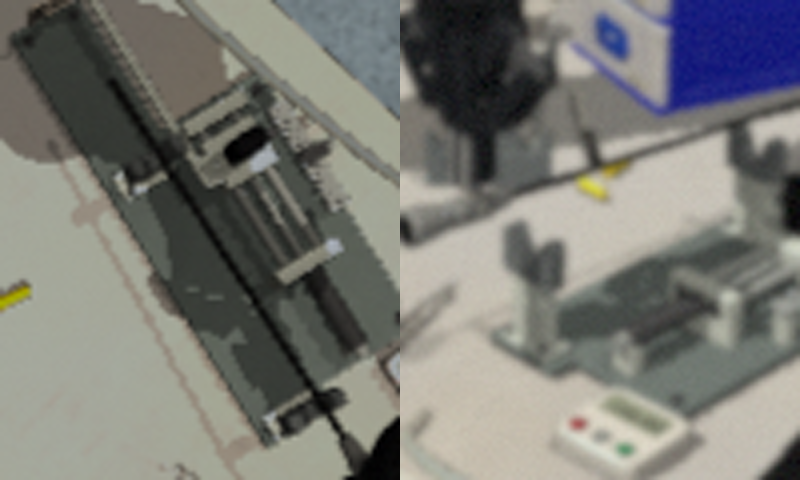

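Top crop: the shaft runs from the tip at (112,78) to (355,450), over the rear rest at about (310,400) and the front rest at about (163,160). Side crop: the shaft goes from (495,195) to (735,130), above both rests. Next, a 3D line fit and a comparison with the predicted seats.

Run:
```python
from h import *
t=cv2.imread("pics/t3.png");s=cv2.imread("pics/s3.png")
def fit(img,p,q,h=4):
    g=cv2.cvtColor(img,cv2.COLOR_BGR2GRAY).astype(np.float32); p=np.array(p,float);q=np.array(q,float);n=np.array([-(q-p)[1],(q-p)[0]]);n/=np.linalg.norm(n); P=[]
    for a in np.linspace(.02,.98,80):
        c=p+a*(q-p); k=np.arange(-h,h+.1,.25); pts=(c+k[:,None]*n).astype(np.float32)
        v=cv2.remap(g,pts[None,:,0],pts[None,:,1],cv2.INTER_LINEAR)[0]; i=v.argmin()
        if np.median(v)-v[i]>12: w=np.clip(v[i]+10-v,0,None)*(abs(k-k[i])<2); P.append(c+n*(w*k).sum()/w.sum())
    P=np.array(P,np.float32); l=cv2.fitLine(P,cv2.DIST_HUBER,0,.01,.01).ravel(); r=(P-l[2:])@np.array([-l[1],l[0]]); print(len(P),"res",np.abs(r).mean().round(2)); return l
T=lambda u,v:np.array((280+(u+.5)/4-.5,105+(v+.5)/4-.5)); S=lambda u,v:np.array((220+(u-400+.5)/4-.5,180+(v+.5)/4-.5))
lt=fit(t,T(112,78),T(355,450)); ls=fit(s,S(510,190),S(725,133))
def pl(n,l):
    o,d1=ray(n,l[2:]);_,d2=ray(n,l[2:]+20*l[:2]);m=np.cross(d1,d2);return o,m/np.linalg.norm(m)
(o1,n1),(o2,n2)=pl("top",lt),pl("side",ls); d=np.cross(n1,n2);d/=np.linalg.norm(d); d*=np.sign(d[0])
X=np.linalg.lstsq(np.array([n1,n2,d]),[n1@o1,n2@o2,d@[.5,0,.12]],rcond=None)[0]
yd=np.array([.8617,.5075]);xd=np.array([yd[1],-yd[0]]);o=np.array([.5741,.0093])
print("heading",np.degrees(np.arctan2(d[1],d[0])),"pitch",np.degrees(np.arcsin(d[2])))
for y in (-.136,-.085,.125,.188):
    k=(y-yd@(X[:2]-o))/(yd@d[:2]); p=X+k*d; print(y,"x_local mm",(xd@(p[:2]-o)*1e3).round(1),"z",p[2].round(4))
tip=plane("top",T(112,78),.125); print("tip y",yd@(tip[:2]-o))
W=lambda x,y,z:np.r_[o+x*xd+y*yd,z]
for nm,y,tk in(("rear",-.085,.0065),("front",.125,.0065)):
    for x in (-.013,.013):
        for yy in (y-tk,y+tk):
            p=W(x,yy,.09); a=proj("top",p)[0];b=proj("side",p)[0]; print(nm,x,round(yy-y,4),"top",((a-[280,105]+.5)*4-.5).round(0),"side",((b-[220,180]+.5)*4-.5+[400,0]).round(0))
    b=proj("side",W(0,y-tk,.07))[0]; print(nm,"floor side",((b-[220,180]+.5)*4-.5+[400,0]).round(0))
```

```text
80 res 0.11
79 res 0.34
heading 30.163361137187835 pitch -5.36850238763073
-0.136 x_local mm -0.5 z 0.1274
-0.085 x_local mm -0.2 z 0.1226
0.125 x_local mm 1.0 z 0.1029
0.188 x_local mm 1.4 z 0.0969
tip y 0.181192804691697
rear -0.013 -0.0065 top [303. 427.] side [513. 228.]
rear -0.013 0.0065 top [292. 411.] side [529. 222.]
rear 0.013 -0.0065 top [334. 408.] side [542. 244.]
rear 0.013 0.0065 top [324. 392.] side [557. 237.]
rear floor side [527. 264.]
front -0.013 -0.0065 top [142. 172.] side [737. 129.]
front -0.013 0.0065 top [132. 156.] side [750. 124.]
front 0.013 -0.0065 top [173. 153.] side [766. 141.]
front 0.013 0.0065 top [164. 137.] side [779. 136.]
front floor side [750. 161.]
```

Heading and lateral fit are within 1.4 mm and the predicted rest tops coincide with the picture. The tip has sagged 5.4° but still clears the front rest. I'm lowering it, so the front lands first and pivots level, with a lighter grip for the pivoting.

Emit:
send_rows:
  commands:
    - {"delta_pos": [0.15, 0.15, -1.2], "yaw": 0.005}
    - {"delta_pos": [0, 0, -1.2], "yaw": 0}
    - {"delta_pos": [0, 0, -0.6], "yaw": 0}
    - {"delta_pos": [0, 0, 0], "yaw": 0}

```text
t: 7.48
tcp_pos: [0.4589, -0.0582, 0.076]
tool_rot: [0.964, 0.264, -0.001, 0.002]
force: [0.1, 0.2, -0.5]
finger_gap: 0.025
```

Emit:
send_rows:
  commands:
    - {"delta_pos": [0, 0, -0.5], "yaw": 0}
    - {"delta_pos": [0, 0, -0.5], "yaw": 0}
    - {"delta_pos": [0, 0, -0.5], "yaw": 0}
    - {"delta_pos": [0, 0, 0], "yaw": 0}
  force: 50

```text
t: 7.98
tcp_pos: [0.4596, -0.0584, 0.0604]
tool_rot: [0.964, 0.264, -0.0, 0.003]
force: [0.6, -0.2, -0.8]
finger_gap: 0.031
```

Run:
```python
from h import *
s=st(); print(s["ft_torque"])
```

```text
t 7.975 tcp [ 0.4596 -0.0584  0.0604] yaw -59.35 z [ 0.001 -0.005 -1.   ] gap 0.031 F [ 0.6 -0.2 -0.8] q6 0.68
[-0.10067559  0.05073528 -0.0109813 ]
```

Emit:
send_rows:
  commands:
    - {"delta_pos": [0, 0, -0.3], "yaw": 0}
    - {"delta_pos": [0, 0, -0.3], "yaw": 0}
    - {"delta_pos": [0, 0, -0.1], "yaw": 0}
    - {"delta_pos": [0, 0, 0], "yaw": 0}
  force: 30

```text
t: 8.48
tcp_pos: [0.4591, -0.059, 0.0541]
tool_rot: [0.964, 0.265, -0.0, 0.003]
force: [-0.8, -0.4, 4.5]
finger_gap: 0.026
```

Run:
```python
from h import *
s=st(); print(s["ft_torque"])
s=manip.snapshot("side");t=manip.snapshot("top"); cv2.imwrite("pics/s4.png",s);cv2.imwrite("pics/t4.png",t)
a=cv2.resize(t[105:225,280:380],(400,480),interpolation=cv2.INTER_CUBIC);b=cv2.resize(s[180:300,220:320],(400,480),interpolation=cv2.INTER_CUBIC)
cv2.imwrite("pics/c6.png",np.hstack([a,b]))
```

```text
t 8.475 tcp [ 0.4591 -0.059   0.0541] yaw -59.28 z [ 0.001 -0.006 -1.   ] gap 0.026 F [-0.8 -0.4  4.5] q6 0.68
[0.04914882 0.07943981 0.04595431]
```

View pics/c6.png

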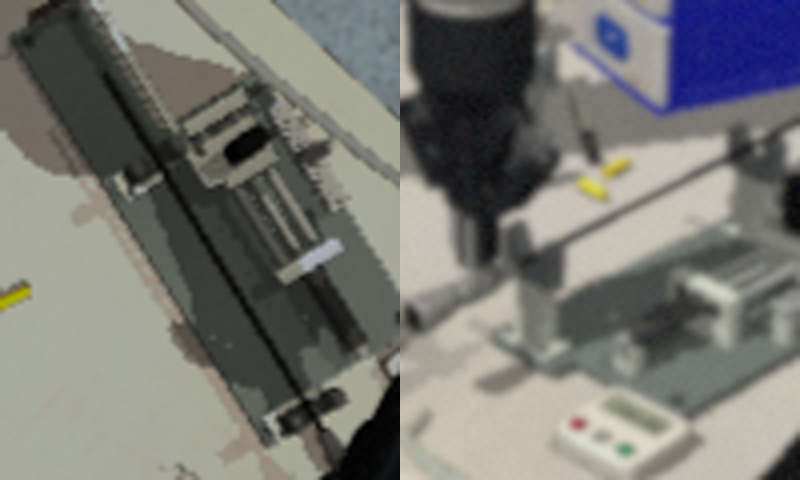

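The shaft lies in both notches: side crop (535,255) at the rear and (745,150) at the front. A 4.5 N contact was felt. Releasing and rising.

Emit:
send_rows:
  commands:
    - {"delta_pos": [0, 0, 0], "yaw": 0}
    - {"delta_pos": [0, 0, 0], "yaw": 0}
    - {"delta_pos": [0, 0, 0], "yaw": 0}
    - {"delta_pos": [0, 0, 0], "yaw": 0}
    - {"delta_pos": [0, 0, 0], "yaw": 0}
  grip: -1

```text
t: 9.2
tcp_pos: [0.4598, -0.0587, 0.0535]
tool_rot: [0.964, 0.265, 0.0, 0.003]
force: [-0.5, -0.1, -0.5]
finger_gap: 0.999
```

Emit:
send_rows:
  commands:
    - {"delta_pos": [0, 0, 1], "yaw": 0}
    - {"delta_pos": [0, 0, 2], "yaw": 0}
    - {"delta_pos": [0, 0, 3], "yaw": 0}
    - {"delta_pos": [0, 0, 4], "yaw": 0}
    - {"delta_pos": [0, 0, 4], "yaw": 0}
    - {"delta_pos": [0, 0, 2], "yaw": 0}
    - {"delta_pos": [-3, 3, 0], "yaw": 0}
    - {"delta_pos": [-4, 6, 0], "yaw": 0}
    - {"delta_pos": [0, 6, 0], "yaw": 0}
    - {"delta_pos": [0, 6, 0], "yaw": 0}

```text
t: 10.45
tcp_pos: [0.3919, 0.1472, 0.2252]
tool_rot: [0.966, 0.26, 0.005, 0.006]
force: [1.5, 0.3, 0.2]
finger_gap: 0.999
```

Run:
```python
from h import *
st()
s=manip.snapshot("side");t=manip.snapshot("top"); cv2.imwrite("pics/s5.png",s);cv2.imwrite("pics/t5.png",t)
cv2.imwrite("pics/c7.png",np.hstack([cv2.resize(t[115:225,290:380],(400,489),interpolation=cv2.INTER_CUBIC),cv2.resize(s[200:285,290:355],(374,489),interpolation=cv2.INTER_CUBIC)]))
yd=np.array([.8617,.5075]);xd=np.array([yd[1],-yd[0]]);o=np.array([.5741,.0093])
W=lambda x,y,z:np.r_[o+np.array(x)*xd+np.array(y)*yd,z]
for nm,P in {"paddle":W(.062,.097,.088),"eye end":W(0,-.188,.0726),"tip":W(0,.188,.0726)}.items():
    print(nm,P,proj("top",P),proj("side",P))
```

```text
t 10.45 tcp [0.3919 0.1472 0.2252] yaw -59.89 z [ 0.013 -0.009 -1.   ] gap 0.999 F [1.5 0.3 0.2] q6 1.15
paddle [0.6891499 0.0051021 0.088    ] [[341.7353416  140.34996913]] [[320.04252029 224.06569395]]
eye end [ 0.4121004 -0.08611    0.0726   ] [[376.31473412 238.65345429]] [[221.23983044 258.69507879]]
tip [0.7360996 0.10471   0.0726   ] [[305.34001848 125.76709753]] [[323.26207963 211.7038742 ]]
```

View pics/c7.png

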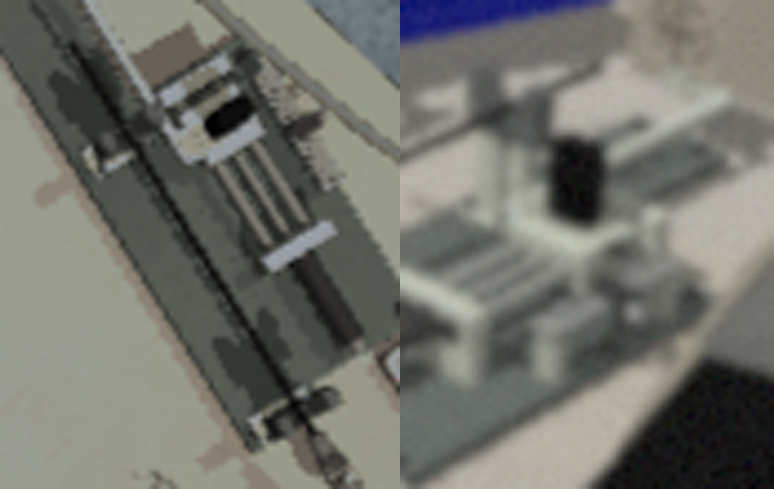

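The scope rests in both notches, freed, with its body just behind the rear rest. For the index I'll rectify both views onto the stand's axes.

```bash
cat >> h.py <<'E'
yd=np.array([.8617,.5075]);xd=np.array([yd[1],-yd[0]]);o=np.array([.5741,.0093])
W=lambda x,y,z:np.r_[o+x*xd+y*yd,z]
def rect(n,img,z,x0=.04,x1=.13,y0=.02,y1=.14,k=4):
    c=np.array([[x0,y1],[x1,y1],[x1,y0],[x0,y0]]); src=np.array([proj(n,W(a,b,z))[0] for a,b in c],np.float32)
    w,h=int((x1-x0)*1e3*k),int((y1-y0)*1e3*k); H=cv2.getPerspectiveTransform(src,np.array([[0,0],[w,0],[w,h],[0,h]],np.float32))
    r=cv2.warpPerspective(img,H,(w,h),flags=cv2.INTER_CUBIC)
    for y in np.arange(y0,y1,.01):
        v=int((y1-y)*1e3*k); cv2.line(r,(0,v),(12 if round(y*1e3)%50 else 24,v),(0,0,255),1)
    return r
E
python3 - <<'E'
from h import *
t=cv2.imread("pics/t5.png");s=cv2.imread("pics/s5.png")
cv2.imwrite("pics/c8.png",cv2.convertScaleAbs(np.hstack([rect("top",t,.04),rect("side",s,.04)]),alpha=1.4))
E
```

```text
(no output)
```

View pics/c8.png

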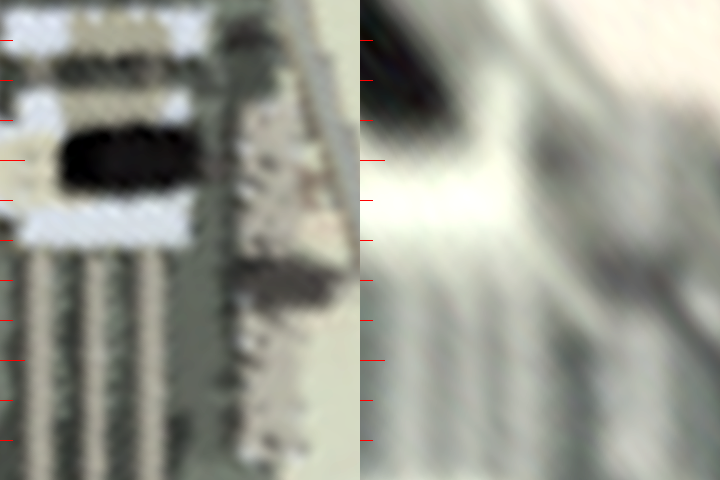

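The top rectified view shows the paddle at row 158 (y about 97 mm after the height correction). The dark index rider is at row 285 (y about 69 mm), pointing at the slide. The pointer should sit between columns 190 and 240, so I'll read those strips numerically.

Run:
```python
from h import *
t=cv2.imread("pics/t5.png")
g=cv2.cvtColor(rect("top",t,.04,.08,.12,.04,.14,1),cv2.COLOR_BGR2GRAY)
print("x",list(range(80,120,2)))
for v in range(0,100,2): print(139.5-v,g[v,::2])
for n,P in {"idx":W(.108,.069,.04),"ptr?":W(.095,.097,.04)}.items():
    b=proj("side",P)[0]; print(n,b,((b-[290,200])*5.75).round(0)+[400,0])
```

```text
x [80, 82, 84, 86, 88, 90, 92, 94, 96, 98, 100, 102, 104, 106, 108, 110, 112, 114, 116, 118]
139.5 [ 64  71  81  83  79  88  95  88  85  87  84  84  83  82 100 113 116 114
 123 146]
137.5 [104 109 112 121 113 113 116  99  86  87  83  82  81  86  97 112 117 114
 118 142]
135.5 [142 150 146 153 147 141 119  87  77  73  66  62  66  80  95 112 118 115
 119 138]
133.5 [131 147 153 159 160 142 114  77  63  53  46  49  56  80 100 110 117 116
 115 133]
131.5 [118 133 152 157 157 144 113  82  53  43  36  39  45  63  83 104 112 115
 117 129]
129.5 [117 131 148 159 155 145 110  78  46  30  31  33  38  45  64  85 105 116
 117 125]
127.5 [102 115 139 144 140 131  99  63  43  36  40  39  46  56  63  79  99 114
 119 121]
125.5 [ 74  74 100  99  87  93  86  71  54  52  51  50  52  62  71  82  96 110
 115 110]
123.5 [ 62  44  53  54  41  61  72  74  61  56  53  53  54  58  77  88  97 107
 114 113]
121.5 [ 69  50  47  55  48  51  62  72  64  54  53  54  53  59  88 116 115 109
 110 115]
119.5 [ 72  67  65  64  58  53  59  70  65  52  52  53  51  58  85 124 128 105
 106 116]
117.5 [ 98  95 101  95  69  
[... 2759 characters left out ...]
 [105  78  70  70  71  70  71  70  60  66 105 130 108 111 130 130 133 136
 141 151]
51.5 [109  81  69  70  71  71  72  70  60  54  76 105 115 122 129 128 133 141
 147 152]
49.5 [ 76  76  76  76  76  76  76  76  76  76  76  76  76 117 126 127 130 139
 147 151]
47.5 [105  79  67  69  70  72  70  65  55  60  83  97 102 118 128 127 131 139
 148 153]
45.5 [103  74  65  71  71  70  66  57  47  49  82 113 125 127 130 128 131 143
 151 153]
43.5 [110  78  69  71  71  70  65  56  49  51  73 110 127 130 129 129 133 143
 152 153]
41.5 [114  84  69  70  72  71  73  69  63  70  88 112 128 128 129 129 131 140
 150 153]
idx [325.867037   250.11810073] [606. 288.]
ptr? [328.72806814 244.5747506 ] [623. 256.]
```

Emit:
send_rows:
  commands:
    - {"delta_pos": [3, -1.4, 0], "yaw": 0.16}
    - {"delta_pos": [3, -1.4, 0], "yaw": 0.16}
    - {"delta_pos": [3, -1.4, 0], "yaw": 0.16}
    - {"delta_pos": [3, -1.4, 0], "yaw": 0.16}
    - {"delta_pos": [3, -1.4, 0], "yaw": 0.16}
    - {"delta_pos": [3, -1.4, 0], "yaw": 0.16}
    - {"delta_pos": [3, -1.4, 0], "yaw": 0.16}
    - {"delta_pos": [3, -1.4, 0], "yaw": 0.16}
    - {"delta_pos": [2.5, -1.4, 0], "yaw": 0.16}
    - {"delta_pos": [0, 0, 0], "yaw": 0.1}

```text
t: 11.8
tcp_pos: [0.6592, 0.0124, 0.2291]
tool_rot: [0.485, 0.874, 0.005, 0.002]
force: [-1.4, 0.2, 0.4]
finger_gap: 1.003
```

Run:
```python
from h import *
st()
```

```text
t 11.8 tcp [0.6592 0.0124 0.2291] yaw 31.96 z [ 0.008  0.008 -1.   ] gap 1.003 F [-1.4  0.2  0.4] q6 -0.72
```

Emit:
send_rows:
  commands:
    - {"delta_pos": [3, -0.7, -2], "yaw": -0.025}
    - {"delta_pos": [0, 0, -4], "yaw": 0}
    - {"delta_pos": [0, 0, -3], "yaw": 0}
    - {"delta_pos": [0, 0, 0], "yaw": 0}

```text
t: 12.3
tcp_pos: [0.6895, -0.0008, 0.1391]
tool_rot: [0.498, 0.867, 0.005, 0.002]
force: [-0.8, -0.7, 1.1]
finger_gap: 0.995
```

Run:
```python
from h import *
s=st();p=s["tcp_pos"][:2]-o;print("local",xd@p,yd@p)
```

```text
t 12.3 tcp [ 0.6895 -0.0008  0.1391] yaw 30.28 z [ 0.009  0.006 -1.   ] gap 0.995 F [-0.8 -0.7  1.1] q6 -0.7
local 0.06727788160510001 0.09432535986224949
```

Emit:
send_rows:
  commands:
    - {"delta_pos": [0, 0.6, -2], "yaw": 0}
    - {"delta_pos": [0, 0, -2], "yaw": 0}
    - {"delta_pos": [0, 0, -2], "yaw": 0}
    - {"delta_pos": [0, 0, -1.5], "yaw": 0}
    - {"delta_pos": [0, 0, -0.4], "yaw": 0}
    - {"delta_pos": [0, 0, 0], "yaw": 0}

```text
t: 13.05
tcp_pos: [0.6924, 0.005, 0.0621]
tool_rot: [0.498, 0.867, 0.007, 0.007]
force: [0.3, -0.7, 0.6]
finger_gap: 0.997
```

Run:
```python
from h import *
s=st();p=s["tcp_pos"][:2]-o;print("local",xd@p,yd@p)
```

```text
t 13.05 tcp [0.6924 0.005  0.0621] yaw 30.28 z [ 0.018  0.005 -1.   ] gap 0.997 F [ 0.3 -0.7  0.6] q6 -0.69
local 0.06376956739794963 0.0997251650751545
```

Emit:
send_rows:
  commands:
    - {"delta_pos": [-0.2, 0, -0.5], "yaw": 0}
    - {"delta_pos": [0, 0, 0], "yaw": 0}

```text
t: 13.3
tcp_pos: [0.6911, 0.0049, 0.0582]
tool_rot: [0.498, 0.867, 0.007, 0.008]
force: [0.1, -0.2, 0.5]
finger_gap: 1.0
```

Emit:
send_rows:
  commands:
    - {"delta_pos": [0, 0, 0], "yaw": 0}
    - {"delta_pos": [0, 0, 0], "yaw": 0}
    - {"delta_pos": [0, 0, 0], "yaw": 0}
    - {"delta_pos": [0, 0, 0], "yaw": 0}
    - {"delta_pos": [0, 0, 0], "yaw": 0}
    - {"delta_pos": [0, 0, 0], "yaw": 0}
  grip: 1
  force: 60

```text
t: 14.05
tcp_pos: [0.6919, 0.0047, 0.0593]
tool_rot: [0.498, 0.867, 0.008, 0.009]
force: [-0.2, 0.4, -0.9]
finger_gap: 0.002
```

Run:
```python
from h import *
s=st();p=s["tcp_pos"][:2]-o;print("local",xd@p,yd@p)
```

```text
t 14.05 tcp [0.6919 0.0047 0.0593] yaw 30.28 z [ 0.023  0.004 -1.   ] gap 0.002 F [-0.2  0.4 -0.9] q6 -0.69
local 0.06375800361457928 0.09919738912787725
```

Emit:
send_rows:
  commands:
    - {"delta_pos": [-0.43, -0.25, 0], "yaw": 0}
    - {"delta_pos": [-0.43, -0.25, 0], "yaw": 0}
    - {"delta_pos": [-0.43, -0.25, 0], "yaw": 0}
    - {"delta_pos": [-0.43, -0.25, 0], "yaw": 0}
    - {"delta_pos": [-0.43, -0.25, 0], "yaw": 0}
    - {"delta_pos": [0, 0, 0], "yaw": 0}
    - {"delta_pos": [0, 0, 0], "yaw": 0}

```text
t: 14.92
tcp_pos: [0.6684, -0.009, 0.0593]
tool_rot: [0.498, 0.867, 0.007, 0.009]
force: [0.1, -0.0, -0.0]
finger_gap: -0.001
```

Run:
```python
from h import *
s=st();p=s["tcp_pos"][:2]-o;print("local",xd@p,yd@p,"Fy",yd@s["force"][:2])
a=cv2.imread("pics/t5.png");t=manip.snapshot("top");sd=manip.snapshot("side");cv2.imwrite("pics/t6.png",t);cv2.imwrite("pics/s6.png",sd)
b=cv2.imread("pics/s5.png"); f=lambda i:cv2.resize(i[215:270,295:350],(400,400),interpolation=cv2.INTER_CUBIC)
cv2.imwrite("pics/c9.png",cv2.convertScaleAbs(np.hstack([f(b),f(sd)]),alpha=1.2))
```

```text
t 14.925 tcp [ 0.6684 -0.009   0.0593] yaw 30.25 z [ 0.022  0.004 -1.   ] gap -0.001 F [ 0.1 -0.  -0. ] q6 -0.72
local 0.06361984387857941 0.07201186004944866 Fy 0.05320414891575796
```

View pics/c9.png

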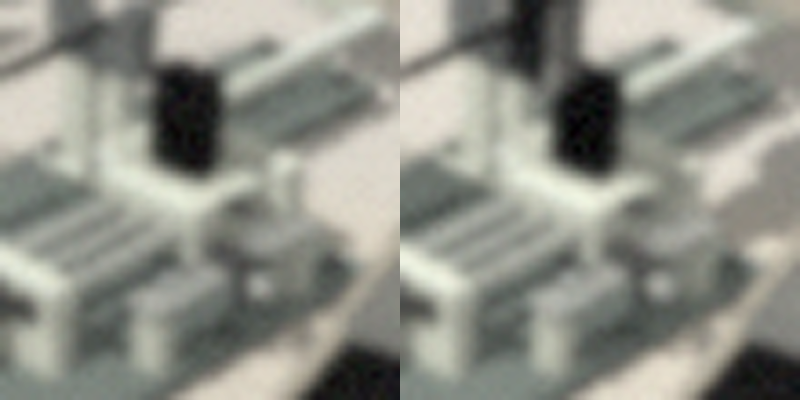

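The paddle hasn't moved: it is at crop (588,115) against (188,115) before, and there was no pull force, so the fingers missed it. I'll check the numbers before acting.

Run:
```python
from h import *
s=manip.sense();p=s["tcp_pos"];print(s["q"].round(3),s["tool_rot"])
C=lambda b:(((b-[295,215]+.5)*7.27)+[400,0]).round(0)
for n,P in {"tcp":p,"tcp+19":p+[0,0,.019],"tcp+60":p+[0,0,.06],"padtop":W(.062,.097,.088),"padbot":W(.062,.097,.045)}.items(): print(n,P.round(3),proj("side",P)[0].round(1),C(proj("side",P)[0]),proj("top",P)[0].round(1))
# paddle top via masks in t5 and s5
def blob(f,x0,x1,y0,y1,th):
    i=cv2.imread(f)[y0:y1,x0:x1].max(2); n,l,st_,c=cv2.connectedComponentsWithStats((i<th).astype(np.uint8)); k=1+st_[1:,4].argmax(); return c[k]+[x0,y0],st_[k]+[x0,y0,0,0,0]
print(blob("pics/t5.png",325,360,125,160,32),blob("pics/s5.png",305,335,215,245,40),blob("pics/s6.png",310,335,222,245,40),sep="\n")
```

```text
[-0.184  0.743  1.443  0.01   0.934 -0.718] [0.49804023 0.86707995 0.00743806 0.00854151]
tcp [ 0.668 -0.009  0.059] [313.8 237. ] [540. 163.] [344.9 149.3]
tcp+19 [ 0.668 -0.009  0.078] [314.1 230.6] [543. 117.] [346.3 148.1]
tcp+60 [ 0.668 -0.009  0.119] [315.  216.4] [549.  14.] [349.2 145.5]
padtop [0.689 0.005 0.088] [320.  224.1] [586.  70.] [341.7 140.3]
padbot [0.689 0.005 0.045] [319.1 238.4] [579. 174.] [338.9 143.2]
(array([341.05660377, 140.73584906]), array([336, 137,  11,   9,  53]))
(array([320.30769231, 230.78021978]), array([317, 225,   8,  13,  91]))
(array([320.45348837, 231.12790698]), array([317, 225,   8,  13,  86]))
```

Run:
```python
from h import *
a=cv2.imread("pics/s5.png").max(2);b=cv2.imread("pics/s6.png").max(2)
print("cols",list(range(302,330,1)))
for r in range(205,244): print(r,b[r,302:330], )
print("old")
for r in range(215,244,2): print(r,a[r,302:330])
```

```text
cols [302, 303, 304, 305, 306, 307, 308, 309, 310, 311, 312, 313, 314, 315, 316, 317, 318, 319, 320, 321, 322, 323, 324, 325, 326, 327, 328, 329]
205 [ 19  27  16  24  25  29  27  23  23  17  25  21  29  26  27  32  29  27
  26  24  28  26  25  36  61  99 128 140]
206 [ 28  24  27  23  23  28  26  22  28  25  17  24  26  31  32  27  22  18
  29  19  27  29  27  42  87 132 157 162]
207 [ 31  26  21  23  27  30  29  29  26  16  23  28  29  30  27  26  26  22
  30  22  34  45  53  75 111 156 172 169]
208 [ 40  19  14  19  30  20  28  26  23  23  26  21  30  32  25  22  22  26
  25  39  61  81  88 107 141 171 178 168]
209 [ 71  37  24  20  21  18  17  24  26  27  21  24  24  22  21  20  20  23
  32  50  90 118 131 145 167 181 185 172]
210 [101  63  33  27  26  20  21  28  28  25  18  24  19  21  26  25  17  24
  32  61 100 130 146 165 177 188 185 177]
211 [123  77  48  27  22  27  31  20  23  25  24  24  18  27  26  27  22  20
  25  52  84 110 128 161 179 190 185 177]
212 [126  87  60  48  40  38  33  34  25  23  21  26  22  23  33  32  29  33
  39  56  82 104 129 159 180 189 187 182]
21
[... 4775 characters left out ...]
163 158 153 138 142 159 166 163 163 165 154 112  62  24  17   8
  19  11  16  20  47  78 102 114 117 115]
235 [132 146 160 160 154 150 160 176 178 170 168 163 146 108  60  31  22  15
  19  19  17  21  47  74 101 114 118 120]
237 [152 167 175 170 154 143 152 173 181 179 174 170 159 137 104  77  56  40
  28  19  23  29  63  93 109 111 120 121]
239 [115 119 130 137 130 135 147 167 180 186 189 193 189 184 174 161 148 132
 115 102  92 104 129 143 155 162 167 158]
241 [ 96  99  96  95  96 111 125 145 154 160 166 174 180 189 191 193 193 192
 185 181 177 177 177 166 159 145 134 127]
243 [ 91  95 107 115 123 131 135 133 130 131 144 156 158 162 168 173 177 185
 189 185 178 164 145 120  94  78  77  88]
```

Run:
```python
from h import *
from scipy.spatial.transform import Rotation as R
def tip(f,n,p,c):
    i=cv2.imread(f).max(2); u,v=proj(n,p)[0]; print(f,"tcp",u.round(1),v.round(1)); 
    for dz in (.013,.033,.05): print("  +",dz,proj(n,np.array(p)+[0,0,dz])[0].round(1))
    u,v=int(u),int(v)
    for r in range(v-26,v+8,2): print(r,i[r,u-c:u+c+1])
tip("pics/side0.png","side",[.2813,.5573,.1984],16)
s=manip.sense()["tcp_pos"]
i=cv2.imread("pics/s4.png").max(2); p=[.4591,-.059,.0541]; u,v=map(int,proj("side",p)[0]); print("s4",proj("side",p),proj("side",[.4591,-.059,.0726]),proj("side",[.4591,-.059,.0976]))
for r in range(v-26,v+6,2): print(r,i[r,u-14:u+15])
```

```text
pics/side0.png tcp 154.4 135.3
  + 0.013 [154.1 131.6]
  + 0.033 [153.6 125.9]
  + 0.05 [153.2 121. ]
109 [110  70  48  49  45  36  25  27  44  57  51  44  62  92 114 124 117  97
  58  33  20  27  42  72 114 132 146 147 146 143 129 122 128]
111 [128  96  57  31  27  28  25  25  27  23  30  57  94 119 131 129 122 100
  66  39  29  21  33  62  98 115 123 122 127 126 120 116 127]
113 [138 125 101  81  65  40  24  21  21  17  32  66 101 125 132 128 132 118
  89  55  29  28  39  69 105 124 126 125 129 127 127 118 127]
115 [130 135 132 121 100  69  41  23  26  39  52  75 108 125 131 131 129 116
  87  49  31  30  41  70 102 124 124 129 133 136 129 124 123]
117 [128 125 133 126 103  78  46  28  27  46  62  82 102 113 118 116 117 113
  87  52  31  35  30  50  81 100 117 129 142 143 135 124 117]
119 [140 128 122 133 124  88  53  28  22  39  62  81  97 100 105 106 107 106
  97  84  73  72  74  78  90 101 113 129 141 141 133 121 106]
121 [144 140 136 142 140 117  74  40  27  32  53  75  87  97 105 109 107 106
 106 104 106 106 105 102 107 118 129 145 154 161 159 149 137]
123 [105 107 100 107 130 
[... 2725 characters left out ...]
147 139 141 144 141 127 118 107 104 103
 103 101 118 144 169 181 171 144 120 108 100]
253 [167 160 155 147 145 143 138 139 131 121 120 125 122 116 103  97 105 119
 133 155 177 188 199 193 178 148 125 111 111]
255 [148 144 142 138 135 132 129 122 115 104  97 105 113 119 134 154 169 183
 197 194 200 200 201 195 177 151 125 113 115]
257 [116 139 142 131 123 115 103 101 104 120 147 170 182 185 193 196 199 198
 199 200 200 196 198 193 184 162 139 122 114]
259 [ 65 100 116 111 108 100 105 124 149 176 190 198 193 191 185 188 194 196
 197 197 197 194 189 184 174 166 143 124 117]
261 [ 55  80  99 104 118 144 166 187 196 197 200 196 191 178 177 173 178 175
 178 173 168 159 148 147 161 162 143 118 114]
```

The shut fingers end at row 225, but the reported TCP projects to row 237. The start image and s4 show the same gap. So the finger ends sit about 33 mm above the reported TCP: the fingers closed just over the paddle's top, and the scope had been carried by its post base. I'll correct for it by opening, going back over the paddle and descending to a reported z of about 0.022.

Emit:
send_rows:
  commands:
    - {"delta_pos": [0, 0, 1.5], "yaw": 0}
    - {"delta_pos": [0.7, 0.45, 0.5], "yaw": 0}
    - {"delta_pos": [0.7, 0.5, 0], "yaw": 0}
    - {"delta_pos": [0.7, 0.5, 0], "yaw": 0}
    - {"delta_pos": [0, 0, 0], "yaw": 0}
  grip: -1

```text
t: 15.65
tcp_pos: [0.6924, 0.0072, 0.0815]
tool_rot: [0.498, 0.867, 0.008, 0.01]
force: [0.6, 0.5, -0.3]
finger_gap: 0.998
```

```bash
cat >> h.py <<'E'
def loc():
    s=st();p=s["tcp_pos"][:2]-o;print("local mm",(xd@p*1e3).round(1),(yd@p*1e3).round(1),"Fy",(yd@s["force"][:2]).round(2))
E
python3 -c "
from h import *
loc()"
```

```text
t 15.65 tcp [0.6924 0.0072 0.0815] yaw 30.31 z [ 0.025  0.004 -1.   ] gap 0.998 F [ 0.6  0.5 -0.3] q6 -0.69
local mm 61.8 100.9 Fy 0.76
```

Emit:
send_rows:
  commands:
    - {"delta_pos": [-0.25, -0.15, -1.5], "yaw": 0}
    - {"delta_pos": [0, 0, -1.5], "yaw": 0}
    - {"delta_pos": [0, 0, -1.2], "yaw": 0}
    - {"delta_pos": [0, 0, -1], "yaw": 0}
    - {"delta_pos": [0, 0, 0], "yaw": 0}

```text
t: 16.27
tcp_pos: [0.6869, 0.0056, 0.023]
tool_rot: [0.498, 0.867, 0.007, 0.007]
force: [-0.3, 0.2, -0.6]
finger_gap: 1.0
```

```bash
python3 -c "
from h import *
loc()"
```

```text
t 16.275 tcp [0.6869 0.0056 0.023 ] yaw 30.28 z [ 0.019  0.005 -1.   ] gap 1.0 F [-0.3  0.2 -0.6] q6 -0.69
local mm 60.4 95.3 Fy -0.12
```

Emit:
send_rows:
  commands:
    - {"delta_pos": [0, 0, 0], "yaw": 0}
    - {"delta_pos": [0, 0, 0], "yaw": 0}
    - {"delta_pos": [0, 0, 0], "yaw": 0}
    - {"delta_pos": [0, 0, 0], "yaw": 0}
    - {"delta_pos": [0, 0, 0], "yaw": 0}
    - {"delta_pos": [0, 0, 0], "yaw": 0}
  grip: 1
  force: 60

```text
t: 17.02
tcp_pos: [0.6906, 0.0067, 0.0249]
tool_rot: [0.497, 0.868, 0.008, 0.01]
force: [4.2, 1.7, -2.1]
finger_gap: 0.18
```

```bash
python3 -c "
from h import *
loc()"
```

```text
t 17.025 tcp [0.6906 0.0067 0.0249] yaw 30.41 z [ 0.026  0.005 -1.   ] gap 0.18 F [ 4.2  1.7 -2.1] q6 -0.69
local mm 61.4 99.0 Fy 4.43
```

Gap 0.18 is 15–16 mm, so the paddle really is held now. Pulling about 25 mm.

Emit:
send_rows:
  commands:
    - {"delta_pos": [-0.43, -0.25, 0], "yaw": 0}
    - {"delta_pos": [-0.43, -0.25, 0], "yaw": 0}
    - {"delta_pos": [-0.43, -0.25, 0], "yaw": 0}
    - {"delta_pos": [-0.43, -0.25, 0], "yaw": 0}
    - {"delta_pos": [-0.43, -0.25, 0], "yaw": 0}
    - {"delta_pos": [0, 0, 0], "yaw": 0}
    - {"delta_pos": [0, 0, 0], "yaw": 0}

```text
t: 17.9
tcp_pos: [0.6761, -0.002, 0.0249]
tool_rot: [0.496, 0.868, 0.011, 0.014]
force: [7.0, 2.6, -1.8]
finger_gap: 0.179
```

Run:
```python
from h import *
loc()
t=manip.snapshot("top");s=manip.snapshot("side");cv2.imwrite("pics/t7.png",t);cv2.imwrite("pics/s7.png",s)
loc()
# what the side camera sees: strip around pointer/index in s5 (home) and s7
a=cv2.imread("pics/s5.png").max(2);b=cv2.imread("pics/s7.png").max(2)
print("cols 314..345")
for r in range(236,262): print(r,a[r,314:346])
print("now")
for r in range(236,262): print(r,b[r,314:346])
for y in (.06,.07,.08,.1,.12): print(y,[proj("side",W(x,y,z))[0].round(1) for x,z in((.09,.03),(.098,.03),(.098,.045),(.11,.03))])
```

```text
t 17.9 tcp [ 0.6761 -0.002   0.0249] yaw 30.53 z [ 0.035  0.006 -0.999] gap 0.179 F [ 7.   2.6 -1.8] q6 -0.72
local mm 61.5 82.2 Fy 7.38
t 18.0 tcp [ 0.6762 -0.002   0.0249] yaw 30.53 z [ 0.036  0.006 -0.999] gap 0.182 F [ 7.3  2.7 -2.3] q6 -0.72
local mm 61.6 82.3 Fy 7.65
cols 314..345
236 [148 119  77  45  29  24  18  17  18  27  50  76 102 109 114 117 118 126
 147 161 164 156 144 148 158 171 176 181 182 181 181 183]
237 [159 137 104  77  56  40  28  19  23  29  63  93 109 111 120 121 119 133
 156 174 179 168 160 168 174 180 183 182 184 184 183 183]
238 [178 162 144 122  99  82  61  54  48  62  90 112 129 139 141 137 133 137
 158 172 166 152 154 169 179 185 182 184 184 184 183 184]
239 [189 184 174 161 148 132 115 102  92 104 129 143 155 162 167 158 146 143
 153 158 147 138 146 166 179 182 183 183 183 182 181 184]
240 [188 188 189 184 181 173 160 150 145 149 159 169 171 172 162 154 142 139
 146 152 141 133 147 166 179 183 184 186 184 183 184 181]
241 [180 189 191 193 193 192 185 181 177 177 177 166 159 145 134 127 122 127
 148 152 142 134 148 170 179 185 183 185 182 184 180 184]
24
[... 5998 characters left out ...]
  65  67  77  81  81
  88  93 109 113 118 129 155 163 160 148 127 110 107 112]
261 [154 159 150 135 115  99  85  76  71  67  66  65  68  65  70  76  83  90
  99 119 125 126 121 132 148 158 151 133 114  95  91  97]
0.06 [array([318. , 252.1]), array([320.4, 253.2]), array([320.7, 248.2]), array([324., 255.])]
0.07 [array([320.4, 250.7]), array([322.8, 251.9]), array([323.2, 246.9]), array([326.5, 253.6])]
0.08 [array([322.9, 249.4]), array([325.3, 250.6]), array([325.6, 245.5]), array([328.9, 252.3])]
0.1 [array([327.7, 246.8]), array([330.1, 247.9]), array([330.5, 242.9]), array([333.7, 249.6])]
0.12 [array([332.4, 244.2]), array([334.8, 245.3]), array([335.2, 240.4]), array([338.4, 247. ])]
```

Run:
```python
from h import *
def rr(n,i): 
    r=rect(n,i,.04,.076,.120,.055,.125,4); return cv2.cvtColor(r,cv2.COLOR_BGR2GRAY)
av=np.mean([manip.snapshot("side").astype(float) for _ in range(6)],0).astype(np.uint8); cv2.imwrite("pics/s8.png",av)
h=((cv2.imread("pics/side0.png").astype(float)+cv2.imread("pics/s5.png")+0)/2).astype(np.uint8)
tp=((cv2.imread("pics/top0.png").astype(float)+cv2.imread("pics/t5.png")+cv2.imread("pics/t3.png")+cv2.imread("pics/t4.png"))/4).astype(np.uint8)
tn=manip.snapshot("top"); cv2.imwrite("pics/t8.png",tn)
loc()
for nm,n,i in(("home side","side",h),("now side","side",av),("home top","top",tp),("now top","top",tn)):
    g=rr(n,i)[::8,6::8]; print(nm,"x",[int(76+(6+8*k)/4) for k in range(g.shape[1])])
    for k,row in enumerate(g): print(int(125-2*k),*[f"{v:3d}" for v in row])
```

```text
t 18.35 tcp [ 0.6762 -0.002   0.0249] yaw 30.53 z [ 0.036  0.006 -0.999] gap 0.181 F [ 6.2  2.2 -1.2] q6 -0.72
local mm 61.6 82.3 Fy 6.48
home side x [77, 79, 81, 83, 85, 87, 89, 91, 93, 95, 97, 99, 101, 103, 105, 107, 109, 111, 113, 115, 117, 119]
125  76 139 143 147 150 149 142 134 130 135 148 160 169 172 175 176 175 175 176 177 177 177
123 146 141 140 142 145 150 148 140 132 131 138 151 159 169 172 173 173 174 175 175 175 176
121 154 146 139 137 140 147 150 146 138 131 131 139 150 160 166 168 170 171 170 171 173 172
119 161 151 139 132 134 141 147 149 144 136 130 132 138 148 158 161 164 164 165 167 167 166
117 164 155 140 129 127 132 138 146 147 141 135 130 131 138 147 154 155 155 157 158 158 158
115 164 153 141 126 120 120 128 136 142 142 138 133 128 130 139 143 147 147 147 147 146 147
113 163 153 138 122 112 111 116 124 131 137 138 134 129 127 132 138 141 141 138 136 136 136
111 163 151 134 117 108 103 105 112 120 127 131 132 130 126 128 133 138 138 134 131 127 124
109 161 149 129 113 103  98  97 103 110 114 122 127 128 128 127 130 134 135 133 129 122 118
107 159 143 124 109  95
[... 11569 characters left out ...]
 33  34  34  34  34  34  35  35  34  33  29  24  19  17  18  20
69  13  13  16  20  25  32  34  35  34  34  34  34  34  34  33  31  27  21  17  16  17  18
67  13  14  17  24  29  33  35  35  35  34  34  34  34  33  32  29  27  23  19  17  17  18
65  76  15  20  28  33  34  34  34  35  35  35  34  34  33  30  26  26  26  23  21  18  17
63  14  18  24  31  34  35  34  33  34  35  35  35  34  32  26  21  24  27  26  24  21  18
61  17  23  29  33  36  36  35  33  33  34  35  34  33  27  21  16  19  22  24  26  22  18
59  21  29  35  36  37  35  35  35  35  35  35  34  30  25  17  13  13  18  23  26  27  23
57  27  34  36  37  35  34  36  35  34  34  35  35  30  23  18  14  11  15  22  27  30  30
```

Gripped pulling works. Comparing the home and current side views, the pointer moved from y ≈ 101 to 83, so travel is about 18 mm (17.2 by the TCP). Same-column comparison in the home top view puts pointer home at y ≈ 98 and index tip at y ≈ 71.5, so the goal is about 27 mm (side view alone: 29). Pulling about 9.5 mm more.

Emit:
send_rows:
  commands:
    - {"delta_pos": [-0.43, -0.25, 0], "yaw": 0}
    - {"delta_pos": [-0.43, -0.25, 0], "yaw": 0}
    - {"delta_pos": [-0.2, -0.12, 0], "yaw": 0}
    - {"delta_pos": [0, 0, 0], "yaw": 0}
    - {"delta_pos": [0, 0, 0], "yaw": 0}

```text
t: 18.98
tcp_pos: [0.6709, -0.0052, 0.0249]
tool_rot: [0.496, 0.868, 0.013, 0.016]
force: [6.4, 2.8, -2.0]
finger_gap: 0.176
```

Run:
```python
from h import *
loc()
av=np.mean([manip.snapshot("side").astype(float) for _ in range(6)],0).astype(np.uint8); cv2.imwrite("pics/s9.png",av)
loc()
h=((cv2.imread("pics/side0.png").astype(float)+cv2.imread("pics/s5.png"))/2).astype(np.uint8)
G=lambda i:cv2.cvtColor(rect("side",i,.04,.072,.116,.045,.125,4),cv2.COLOR_BGR2GRAY).astype(float)
A=[G(h),G(cv2.imread("pics/s8.png")),G(av)]
for x in (79,81,83,85,87):
    out=[]
    for g in A:
        c=cv2.GaussianBlur(g,(5,5),1)[20:300,int((x-72)*4)]; k=c.argmin(); out.append((125-(20+k)/4,int(c[k])))
    print(x,out)
g=A[2][::8,6::8]; print("x",[int(72+(6+8*k)/4) for k in range(g.shape[1])])
for k,row in enumerate(g): print(int(125-2*k),*[f"{int(v):3d}" for v in row])
```

```text
t 18.975 tcp [ 0.6709 -0.0052  0.0249] yaw 30.55 z [ 0.041  0.008 -0.999] gap 0.176 F [ 6.4  2.8 -2. ] q6 -0.73
local mm 61.6 76.0 Fy 6.92
t 19.275 tcp [ 0.671  -0.0051  0.025 ] yaw 30.54 z [ 0.041  0.008 -0.999] gap 0.178 F [ 7.4  2.7 -1.7] q6 -0.73
local mm 61.6 76.2 Fy 7.76
79 [(np.float64(51.5), 127), (np.float64(119.5), 99), (np.float64(120.0), 100)]
81 [(np.float64(103.75), 124), (np.float64(117.75), 100), (np.float64(117.0), 102)]
83 [(np.float64(102.0), 101), (np.float64(115.75), 101), (np.float64(78.25), 102)]
85 [(np.float64(101.0), 86), (np.float64(82.5), 87), (np.float64(78.0), 87)]
87 [(np.float64(100.25), 75), (np.float64(82.5), 78), (np.float64(76.0), 78)]
x [73, 75, 77, 79, 81, 83, 85, 87, 89, 91, 93, 95, 97, 99, 101, 103, 105, 107, 109, 111, 113, 115]
125 102 101 102 101 106 115 128 137 138 134 127 120 115 114 113 113 114 113 113 114 115 114
123 101 100 100 101 102 109 119 131 140 138 133 125 118 114 113 112 113 113 113 113 114 115
121 101 100  99 101 102 105 111 123 136 142 138 132 123 117 113 113 114 114 113 113 113 114
119 101 100 100 101 103 103 106 114 128 139 1
[... 2631 characters left out ...]
131 122 116 114 113 114 116 117 115 113 112 116 114 109 100  85
59 184 184 180 175 164 150 135 124 121 116 115 114 115 119 120 119 122 125 127 124 114 101
57 178 176 175 173 166 153 140 131 123 119 116 115 115 118 121 124 127 131 135 134 126 112
55  76 169 170 169 164 156 147 135 127 121 119 117 116 117 121 124 129 135 139 139 131 122
53 164 164 164 162 161 158 150 141 131 126 121 119 118 118 120 122 127 134 139 139 134 124
51 161 160 158 157 157 155 152 145 138 129 124 122 121 120 120 121 126 131 137 139 134 126
49 158 157 156 155 152 149 150 148 142 134 128 125 125 125 123 124 126 129 134 138 134 124
47 153 155 155 152 147 143 144 145 144 140 132 128 127 128 129 128 129 132 135 137 133 123
```

Emit:
send_rows:
  commands:
    - {"delta_pos": [-0.35, -0.2, 0], "yaw": 0}
    - {"delta_pos": [-0.3, -0.18, 0], "yaw": 0}
    - {"delta_pos": [0, 0, 0], "yaw": 0}
    - {"delta_pos": [0, 0, 0], "yaw": 0}

```text
t: 19.77
tcp_pos: [0.6685, -0.0067, 0.025]
tool_rot: [0.496, 0.868, 0.015, 0.017]
force: [7.5, 3.7, -2.0]
finger_gap: 0.183
```

Run:
```python
from h import *
loc()
av=np.mean([manip.snapshot("side").astype(float) for _ in range(8)],0).astype(np.uint8); cv2.imwrite("pics/s10.png",av)
loc()
def big(i):
    c=cv2.resize(i[230:266,306:346],None,fx=10,fy=10,interpolation=cv2.INTER_LANCZOS4); b=cv2.GaussianBlur(c,(0,0),12); c=cv2.addWeighted(c,2.2,b,-1.2,0)
    return cv2.resize(c,(400,360))
P=np.hstack([big(cv2.imread("pics/s5.png")),big(av)])
T4=np.mean([cv2.imread(f"pics/{f}.png").astype(float) for f in("top0","t3","t4","t5")],0).astype(np.uint8)
r=rect("top",T4,.04,.08,.122,.058,.108,5); r=cv2.resize(r,(202,240)); r2=rect("side",av,.04,.08,.122,.058,.108,5); r2=cv2.resize(r2,(202,240))
q=np.zeros((240,800,3),np.uint8); q[:,:202]=r; q[:,300:502]=r2; full=av[185:285,215:345]; q[:,520:800]=cv2.resize(full,(280,240))
cv2.imwrite("pics/c10.png",np.vstack([P,q]))
```

```text
t 19.775 tcp [ 0.6685 -0.0067  0.025 ] yaw 30.55 z [ 0.045  0.009 -0.999] gap 0.183 F [ 7.5  3.7 -2. ] q6 -0.73
local mm 61.7 73.2 Fy 8.33
t 20.175 tcp [ 0.6686 -0.0066  0.025 ] yaw 30.55 z [ 0.045  0.009 -0.999] gap 0.176 F [ 7.4  2.  -2.4] q6 -0.73
local mm 61.7 73.4 Fy 7.44
```

View pics/c10.png

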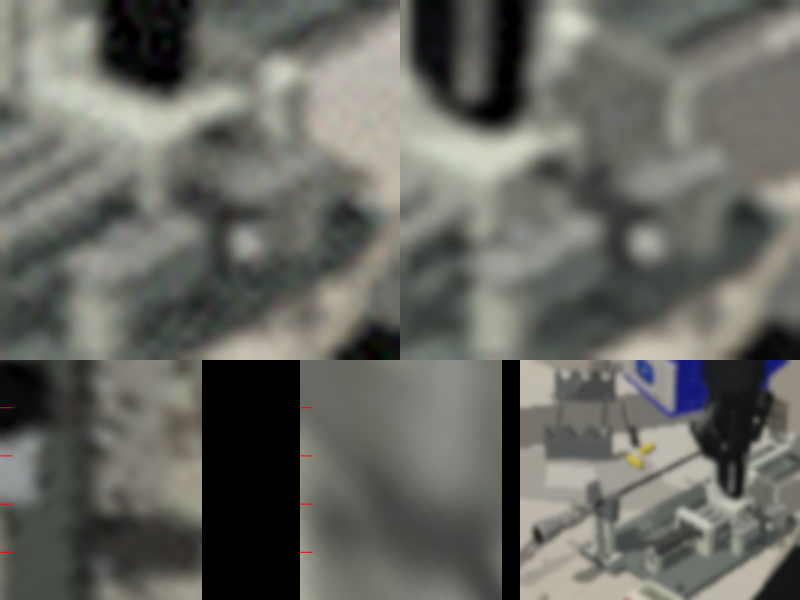

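Left: home, with the pointer's dark spot near (200,175) and the index rider at about (220,225). Right: now, the pointer and the rider's dark tip run together at about (595–615,185–235). The scope lies in both notches (thumbnail). Next, a finer top-view estimate of the target travel.

Run:
```python
from h import *
fs=("top0","t1","t3","t4","t5")
for f in fs:
    i=cv2.imread(f"pics/{f}.png"); r=rect("top",i,.04,.06,.125,.05,.125,4); g=cv2.GaussianBlur(cv2.cvtColor(r,cv2.COLOR_BGR2GRAY).astype(float),(3,3),0)
    def dip(x,lo,hi):
        c=g[:,int((x-60)*4)]; y=125-(np.arange(len(c))+.5)/4; m=(y>lo)&(y<hi); yy,cc=y[m],c[m]; b=np.interp(yy,[lo,hi],[np.median(cc[yy<lo+3]),np.median(cc[yy>hi-3])]); w=np.clip(b-cc-3,0,None)
        return round(float((w*yy).sum()/(w.sum()+1e-9)),1),int(w.max())
    print(f,"ptr",[dip(x,88,110) for x in(91,92,93,94,95)],"idx",[dip(x,60,83) for x in(93,94,95,98,100,102,106,110)])
g=lambda f:cv2.cvtColor(rect("side",cv2.imread(f"pics/{f}.png"),.04,.072,.116,.045,.125,4),cv2.COLOR_BGR2GRAY).astype(float)
for f in("s5","s8","s9","s10"):
    G=g(f); print(f,[(x,round(125-(40+cv2.GaussianBlur(G,(5,5),1)[40:280,int((x-72)*4)].argmin())/4,1)) for x in(85,87,89,91,93,97,101,105,109)])
```

```text
top0 ptr [(99.4, 22), (98.4, 17), (97.6, 10), (97.6, 5), (101.5, 3)] idx [(71.8, 2), (73.3, 4), (73.3, 5), (71.8, 13), (71.9, 48), (71.0, 74), (71.0, 51), (69.9, 53)]
t1 ptr [(99.4, 27), (98.6, 20), (97.7, 12), (98.0, 6), (101.0, 6)] idx [(73.0, 3), (73.8, 7), (73.2, 9), (71.6, 17), (71.8, 58), (71.0, 88), (71.0, 58), (69.9, 60)]
t3 ptr [(99.4, 25), (98.4, 19), (97.7, 12), (98.1, 6), (101.7, 5)] idx [(71.8, 2), (73.6, 5), (73.4, 5), (71.8, 16), (71.8, 53), (71.1, 82), (71.0, 53), (69.9, 57)]
t4 ptr [(99.0, 45), (98.3, 41), (97.8, 36), (97.7, 31), (98.2, 22)] idx [(71.9, 2), (72.8, 5), (72.1, 6), (71.4, 16), (71.8, 55), (71.0, 84), (71.0, 55), (69.9, 60)]
t5 ptr [(99.4, 22), (98.5, 17), (98.0, 11), (98.0, 6), (100.2, 4)] idx [(72.0, 3), (72.9, 5), (73.1, 5), (71.7, 15), (71.8, 50), (71.1, 75), (71.0, 50), (69.9, 54)]
s5 [(85, np.float64(102.2)), (87, np.float64(100.2)), (89, np.float64(100.0)), (91, np.float64(55.2)), (93, np.float64(55.2)), (97, np.float64(76.5)), (101, np.float64(73.5)), (105, np.float64(71.0)), (109, np.float64(70.2))]
s8 [(85, np.float64(82.5)), (87, np.float64(82.5)), (89, np.float64(82.2)), (91, np.float64(80.8)), (93, np.float64(82.2)), (97, np.float64(76.5)), (101, np.float64(74.0)), (105, np.float64(71.8)), (109, np.float64(70.2))]
s9 [(85, np.float64(78.0)), (87, np.float64(76.0)), (89, np.float64(76.2)), (91, np.float64(77.0)), (93, np.float64(76.2)), (97, np.float64(76.8)), (101, np.float64(73.2)), (105, np.float64(71.8)), (109, np.float64(69.8))]
s10 [(85, np.float64(74.5)), (87, np.float64(73.8)), (89, np.float64(73.2)), (91, np.float64(72.5)), (93, np.float64(72.8)), (97, np.float64(78.2)), (101, np.float64(75.0)), (105, np.float64(71.8)), (109, np.float64(70.0))]
```

Pointer home is 98.0 and index tip 71.7 in the sharpest top frame, so the goal is about 26.5–27 mm. Measured travel is 26.6–27, and the side view agrees (pointer 73.2, index tip 72–74). Last, a check of the scope's seating and of the hold, then hand in.

Run:
```python
from h import *
def fit(f,n,p,q,h=3):
    g=cv2.cvtColor(cv2.imread(f),cv2.COLOR_BGR2GRAY).astype(np.float32);p,q=proj(n,p)[0],proj(n,q)[0];m=np.array([-(q-p)[1],(q-p)[0]]);m/=np.linalg.norm(m);P=[]
    for a in np.linspace(0,1,60):
        k=np.arange(-h,h+.1,.25);t=(p+a*(q-p)+k[:,None]*m).astype(np.float32);v=cv2.remap(g,t[None,:,0],t[None,:,1],cv2.INTER_LINEAR)[0];i=v.argmin()
        if np.median(v)-v[i]>12:P.append(t[i])
    l=cv2.fitLine(np.array(P,np.float32),cv2.DIST_HUBER,0,.01,.01).ravel();o_,a=ray(n,l[2:]);_,b=ray(n,l[2:]+20*l[:2]);c=np.cross(a,b);return o_,c/np.linalg.norm(c),len(P)
A,B=W(0,-.06,.0726),W(0,.1,.0726)
for ft,fs in(("t5","s5"),("t5","s10")):
    o1,n1,a=fit(f"pics/{ft}.png","top",A,B);o2,n2,b=fit(f"pics/{fs}.png","side",A,B);d=np.cross(n1,n2);d/=np.linalg.norm(d);d*=np.sign(d[0])
    X=np.linalg.lstsq(np.array([n1,n2,d]),[n1@o1,n2@o2,d@A],rcond=None)[0]
    print(a,b,"heading",np.degrees(np.arctan2(d[1],d[0])).round(2),"pitch",np.degrees(np.arcsin(d[2])).round(2))
    for y in(-.085,.125):
        p=X+d*(y-yd@(X[:2]-o))/(yd@d[:2]);print(y,"x mm",(xd@(p[:2]-o)*1e3).round(1),"z",p[2].round(4))
g=cv2.imread("pics/s10.png").max(2); 
loc()
```

```text
60 60 heading 30.5 pitch 0.09
-0.085 x mm 1.1 z 0.0741
0.125 x mm 1.1 z 0.0744
60 55 heading 30.41 pitch -0.3
-0.085 x mm 1.0 z 0.0744
0.125 x mm 1.3 z 0.0733
t 20.175 tcp [ 0.6686 -0.0066  0.025 ] yaw 30.55 z [ 0.045  0.009 -0.999] gap 0.176 F [ 7.4  2.  -2.4] q6 -0.73
local mm 61.7 73.4 Fy 7.44
```

```bash
python3 -c "
from station import manip
print(manip.sign_off())"
```

```text
the job is handed in; nothing more can be done
None
```

The scope is on the stand and released. The target slide is held by its paddle with the pointer at about the index. I handed the job in at about 20 s of the 51 s.

**Scope:** After release, the two camera views put the shaft level (pitch 0.1°, or −0.3° with the slide drawn). Its heading is within 0.1° of the stand's, it lies about 1 mm off the notch centres, and its axis is 73–74 mm high against the 72.6 mm expected. Along the shaft, the tip was within about 4 mm of its place.

**Slide:** It is held at about 26.6–27 mm of travel, with 7.4–8.3 N along the slide against the roughly 7.8 N the spring should give.

**What failed or disagreed:**
- **Finger reach:** The fingers end about 33 mm above the reported tool point. Because of this I lifted the scope by the base of its light post instead of the barrel, and it sagged 5° at the tip before settling level.
- **Paddle miss:** For the same reason the first grip closed just over the top of the paddle. The paddle showed no movement, and the second grip held (15–16 mm opening).
- **Index match:** This is good to only about 1–2 mm. The top view gave a goal of 26.3–27 mm, while the side view compared directly gave about 29 mm. I trusted the top view. In the last side view the pointer stood within about 1.5 mm of the index tip, but the two dark features run together there.

I didn't knowingly touch the index or the other things on the table, but I made no separate final check of the other things.

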